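# Screw down the loose antenna port cap

## Task

A storm is coming and both antenna ports on the desk must be shut. One brass cap is already screwed home; the other only rests on its port, standing proud, with its lugs off their slots. Without lifting it off, turn the proud cap back (anticlockwise seen from above, to where its wing lines up with the two ribs on the housing) until it drops into place, then screw it forward (clockwise) until it is fully home with its wing pointing at the two studs, let go, and leave the other cap alone.

Things in the scene. Friction and masses are not known exactly. Their poses are not given: they have to be found in the camera images.
- cap: Loose brass cap, proud of its port, 0.24 kg: disc 52 mm wide, 6 thick; on it a wing grip 46 long (x), 12 wide (y), its top 34 above the origin. Origin: centre of the disc's underside, z up. Under it a lug bar 42 x 7 along x, 7 to 11 mm down, and a 16 mm pilot pin to 20 mm down. At the start it rests on its lugs, origin 11 mm above the housing top, yaw 29 to 54 degrees clockwise of the port's.
- port: Fixed aluminium housing 100 x 100 x 45 mm under the proud cap; origin: centre of its underside, z up. Slots along x, dark ribs in line. The pilot stands in its 20 mm hole. At cap yaw = port yaw (or half a turn off; within 13 degrees) the cap can sink 11 mm, to origin 45 mm above this one; then turns easily clockwise to a hard stop at 69 degrees (dark studs: 67); anticlockwise stop at 20.
- other_cap: Identical brass cap, already home: its disc lies flat on the other housing and its wing points at that housing's studs. Not to be moved. Same origin and axes as the proud cap.
- other_port: Identical fixed housing under the cap that is already home; same origin and axes as the first. Which of the two stands on the left varies.
Things that resemble listed ones, but are neither listed nor needed, are in the scene too. Leave any orange or red look-alike of the cap alone. What is shaped like the other_port but pink or purple is not meant.

How it is judged:
By the outcome, as a careful person would: the job done as asked, in the order asked, and still so for the second after the job is handed in, with the robot touching nothing.
It also fails if it takes over 32 s, if anything falls off the work surface, if the arm or the gripper's body presses on something with over 40 N, if the wrist force passes 120 N, or if a joint passes its speed limit or range.

## Robot

A 7-joint arm with a two-finger parallel gripper is mounted at the origin on the work surface. World frame = base frame: x ahead of the robot, y to its left, z up, the work surface at z = 0. Lengths are in mm, angles in rad, forces in N, time in s.
With the tool pointing down it reaches from about 400 to 875 mm from the base axis. Payload 4.4 kg.
Tool frame: the origin (TCP) lies midway between the tips of the shut fingers; the grasp point (between the pads) lies 19 mm behind it (ctrl.grip_point_offset is the distance from the TCP to the grasp point, in mm); z points along the fingers, x is the direction in which the jaws open and shut, and the axes are right-handed (so a half turn about z gives the same grasp; the last joint's range is limited). The gripper opens to 85 mm and grips with 20 to 120 N. Pads are 22 mm wide; open, the fingers measure 114 mm over their backs; the gripper's body (76 mm by 85 mm) begins 54 mm behind the grasp point. The pads swing forward as they close: fully open they stand 13 mm farther back than shut.
Start: joints at [1.129, 0.628, 0.038, 1.517, -0.027, 0.996, -0.02], TCP at [238.589, -604.643, 231.313] pointing down, gripper open.
Joint ranges: [-3.06, 3.06], [-0.37, 2.12], [-1.25, 1.32], [0.18, 2.47], [-1.1, 4.24], [0.23, 1.98], [-2.94, 2.94]. Speed limits (rad/s): [2.57, 2.57, 3.14, 3.14, 3.14, 3.14, 3.14].

## Interface

Orientations are given as [roll, pitch, yaw] about the fixed x, y, z axes, in that order (R = Rz(yaw) Ry(pitch) Rx(roll)).
In Python, from cell import ctrl, viewer gives the robot as it stands.
- The arm moves only by the tool apply_moves, never from a script. Its argument "series" is a list that holds one entry, the list of rows, each a list of 6 numbers: the shift along the tool's x, y, z normalised to -1 to 1, where 1 is 50 mm, then the turn, a rotation vector about the tool's x, y, z normalised to -1 to 1, where 1 is 6 degrees. In form: [[[tx, ty, tz, rx, ry, rz], ...]]. A call has exactly 5 rows; each row shifts and turns the commanded pose from where the row before left it, along the tool's axes as they then stand; what a row does not reach is not made up. A row lasts 1/8 s, in which the tool goes at most 62.5 mm and 10.7 degrees, less where a joint would pass 70% of its speed; a pose out of reach is approached as far as the arm can. A call with a number of a shift or a turn outside -1 to 1 is refused whole. A call with a gripper value outside its range is refused whole. "claw" is the gripper command: -1 is shut, 1 is fully open, values between are in proportion, set as the call begins (left out, the last holds). The fingers move at their own pace and stop on an object; the grip force is fixed at half the most. Time passes only in rows, so rows that do not move let the fingers close, or fill a call up. It gives the time, the measured TCP pose, the force and the opening at its end, in the units of the state.
- ctrl.read_state(): the state, without advancing time (a new reading comes with each control period).
- viewer.get_image(name): name is "side" or "top"; returns the picture (384x512x3 uint8, blue, green, red); there is no depth.
- viewer.camera_info(name): a dict with "K" (3x3 intrinsics, pixels), "distortion" ([k1, k2, p1, p2, k3] as OpenCV has them; the pictures are not rectified), "R" (3x3) and "t" (3): a world point X has camera coordinates R X + t. Camera axes: x right, y down, z forward; pixel columns grow to the right and rows downward; lengths in mm; the calibration is good to about 2 mm. A picture is of the moment at which its call begins. camera_info takes no time and is no camera call.
- ctrl.finish_job(): hands the job in, once; it reports no verdict.
Trained networks look in the newest picture that a camera, given by its name, has taken for a name from the list of things; names that differ only in an ending like _2 or _b are one class to them, and where a whole thing is asked for, a point or a joint stands for the part that bears it (a point fixed in the world has none). Each returns a list of dicts, best first, with "score" (0 to 1); they miss things now and then, are a little off and sometimes report something else, mostly with a low value. They report only what shows in the picture. A call takes as long as a camera call. They do not tell look-alikes from the thing itself.
- viewer.find_in(camera, label): "location" ([column, row] as shares, 0 to 1, of the picture: columns of its width, rows of its height, amid what is visible of it).
The state is a dict: "clock": time; "qpos": joint angles; "qd": joint speeds; "tau": joint torques, N m; "eef_pos": TCP position; "tool_rot": TCP orientation; "force": force on the tool from outside, world axes, zero at the start; "torque": the same for the moment, N m; "width": finger opening in mm.
Only numpy, scipy, OpenCV 4.12 (cv2) and the standard library are available. Lean on these libraries where they do the work, as an engineer would, in place of code of your own. Each camera call takes 0.05 s, during which the arm holds its last target. There are 200 camera calls.

## Working session

There is one attempt and no reset: what is moved stays moved. The work goes in short steps, Python scripts to look and compute and a tool call to move; the robot and the scene stay as the last step left them, time stands still between calls to the robot, and variables do not carry over. Pictures are saved under pics/ and viewed, about 8 in all and at most 12, crops included, and the job is handed in when it is done.

Besides the shell and the picture viewer there is one more tool, called after "Call:" as name(argument=value, ...), one argument or row to a line, values as JSON. apply_moves: Moves the arm, as the interface text tells. Scaled input: -1 to 1 covers 50 mm each way for a shift and 6 degrees each way for a turn. Its arguments: {"type":"object","properties":{"series":{"type":"array","items":{"type":"array","items":{"type":"array","items":{"type":"number"}}}},"claw":{"type":"number"}},"required":["series"]}

```bash
ls; mkdir -p pics; python3 - <<'E'
from cell import ctrl, viewer
import cv2,numpy as np
print(ctrl.read_state())
for n in("top","side"):
    im=viewer.get_image(n); cv2.imwrite(f"pics/{n}0.png",im)
    i=viewer.camera_info(n); print(n,{k:np.round(v,4).tolist() for k,v in i.items() if k in("K","R","t","distortion")})
    for l in("cap","port","other_cap"):
        print(l,[(round(d["score"],2),np.round(np.array(d["location"])*[512,384],1).tolist()) for d in viewer.find_in(n,l)])
E
```

```text
pics
{'clock': 0.0, 'qpos': array([ 1.12920115,  0.62934432,  0.03842337,  1.51836238, -0.02699445,
        0.99625865, -0.01997611]), 'qd': array([ 4.46894529e-04,  3.49770146e-05, -7.52278561e-04, -1.87693225e-03,
       -1.36577105e-04,  8.19789343e-05, -1.97618723e-03]), 'tau': array([-7.89419005e-05, -5.63392782e+01,  1.22617710e+00, -1.93444955e+01,
        1.09656170e-02,  1.05755014e-02, -9.05485074e-07]), 'eef_pos': array([ 238.37065325, -604.06034415,  230.39169195]), 'tool_rot': array([ 3.14157491e+00,  1.85517047e-03, -1.19495910e+00]), 'force': array([-0.43556467,  0.20186328,  0.1894874 ]), 'torque': array([-0.02787096,  0.01248497,  0.05385348]), 'width': 85.36964103620306}
top {'K': [[454.1377, 0.0, 252.629], [0.0, 454.1377, 185.8599], [0.0, 0.0, 1.0]], 'distortion': [-0.1424, 0.0, 0.0, 0.0, 0.0], 'R': [[-0.0251, -0.9997, -0.005], [-0.9831, 0.0256, -0.1811], [0.1811, 0.0003, -0.9835]], 't': [0.7327, 459.6546, 937.9051]}
cap [(0.87, [197.5, 161.2]), (0.75, [150.8, 166.6]), (0.74, [218.4, 214.8])]
port [(0.81, [202.2, 171.0]), (0.48, [297.8, 139.8])]
other_cap [(0.57, [303.3, 128.5])]
side {'K': [[356.5939, 0.0, 259.4556], [0.0, 356.5939, 190.7767], [0.0, 0.0, 1.0]], 'distortion': [-0.0109, 0.0, 0.0, 0.0, 0.0], 'R': [[-0.8506, -0.5257, -0.0056], [-0.3451, 0.5664, -0.7484], [0.3966, -0.6346, -0.6633]], 't': [381.2201, 222.7772, 584.8325]}
cap [(0.97, [200.3, 220.9]), (0.66, [261.0, 243.3])]
port [(0.71, [202.8, 239.9])]
other_cap [(0.69, [236.7, 154.6])]
```

```bash
python3 - <<'E'
import cv2,numpy as np
a=cv2.imread("pics/top0.png")[90:240,120:340]; b=cv2.imread("pics/side0.png")[110:290,140:300]
a=cv2.resize(a,(792,540),interpolation=cv2.INTER_CUBIC); b=cv2.resize(b,(533,600),interpolation=cv2.INTER_CUBIC)
cv2.imwrite("pics/a.png",a);cv2.imwrite("pics/b.png",b)
E
```

```text
(no output)
```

View pics/a.png

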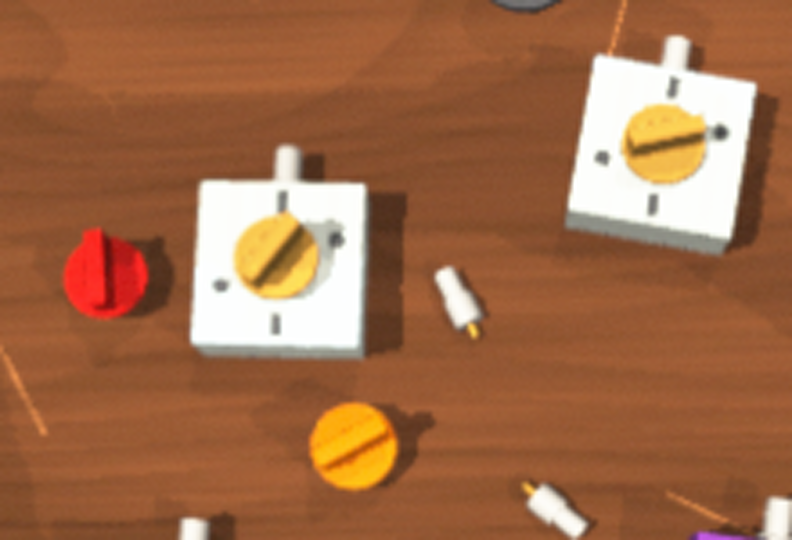

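View pics/b.png

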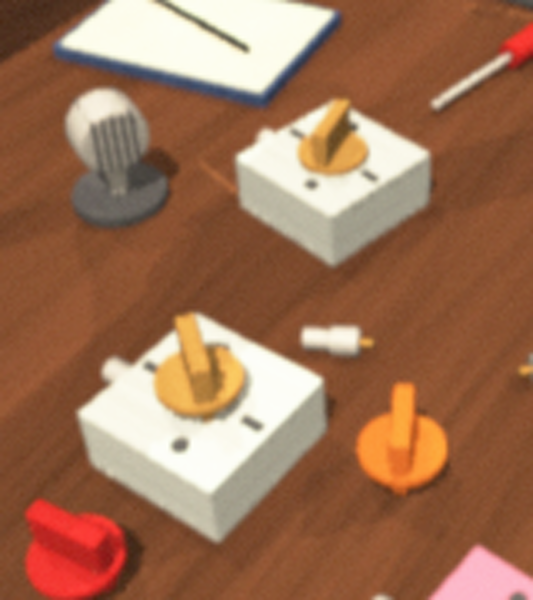

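The left port (top crop, cap disc at (276,256)) holds the proud cap, its wing clear of the studs at (337,240)/(221,286). The right one, at (665,143), points at its studs. The red and orange caps are decoys.

```bash
cat > h.py <<'E'
from cell import ctrl, viewer
import cv2,numpy as np
def ray(n,px):
    i=viewer.camera_info(n); R=np.array(i["R"]);t=np.array(i["t"])
    u=cv2.undistortPoints(np.array(px,float).reshape(-1,1,2),np.array(i["K"]),np.array(i["distortion"])).reshape(-1,2)
    d=np.c_[u,np.ones(len(u))]@R; return -R.T@t,d
def atz(n,px,z):
    c,d=ray(n,px); return c+d*((z-c[2])/d[:,2])[:,None]
def proj(n,X):
    i=viewer.camera_info(n); return cv2.projectPoints(np.array(X,float),cv2.Rodrigues(np.array(i["R"]))[0],np.array(i["t"]),np.array(i["K"]),np.array(i["distortion"]))[0].reshape(-1,2)
def yaw(p,q): return np.degrees(np.arctan2(*(p-q)[1::-1]))
E
python3 - <<'E'
from h import *
T=lambda l:np.array(l)/3.6+[120,90]
S=lambda l:np.array(l)/3.333+[140,110]
for n,f,rib,stud,corn in(("top",T,[[283,201],[276,324]],[[337,240],[221,286]],[[200,180],[367,184],[363,348],[193,346]]),("side",S,[[150,367],[253,424]],[[180,444]],[[78,415],[200,313],[325,382],[217,493]])):
    r=atz(n,f(rib),46); s=atz(n,f(stud),46); c=atz(n,f(corn),45)
    print(n,"ribmid",r.mean(0),"yaw",yaw(r[0],r[1]),"len",np.linalg.norm(r[0]-r[1])); print(" stud",s.mean(0), yaw(s[0],s[1]) if len(s)>1 else"")
    print(" corners",c.mean(0),[round(yaw(c[k],c[(k+1)%4])) for k in range(4)],[round(np.linalg.norm(c[k]-c[(k+1)%4])) for k in range(4)])
d=atz("top",T([[276,256]]),61);print("disc",d); d=atz("side",S([[200,380]]),61);print("disc side",d)
# overlay: pose guess for wing yaws
c=atz("top",T([[276,256]]),61)[0]
g=[[cv2.imread("pics/top0.png"),"top",T],[cv2.imread("pics/side0.png"),"side",S]]
out=[]
for im,n,f in g:
    p=atz("top",T([[276,256]]),61)[0][:2]
    ctr=proj(n,[[*p,61]])[0]; x,y=(ctr-22).astype(int)
    for a in(-30,-40,-50):
        v=cv2.resize(im[y:y+44,x:x+44],(352,352),interpolation=cv2.INTER_CUBIC) if 0 else cv2.resize(im[y:y+44,x:x+44],(264,264),interpolation=cv2.INTER_CUBIC)
        th=np.radians(a); R=np.array([[np.cos(th),-np.sin(th)],[np.sin(th),np.cos(th)]])
        q=np.array([[23,6],[-23,6],[-23,-6],[23,-6]])@R.T+p
        k=np.linspace(0,2*np.pi,30); 
        for poly in(np.c_[q,np.full(4,90)],np.c_[p[0]+26*np.cos(k),p[1]+26*np.sin(k),np.full(30,62)]):
            cv2.polylines(v,[((proj(n,poly)+.5-[x,y])*6).astype(int)],True,(255,0,0),1)
        out.append(v)
cv2.imwrite("pics/ov.png",np.vstack([np.hstack(out[:3]),np.hstack(out[3:])]))
E
```

```text
top ribmid [512.92884514 107.29217497  46.        ] yaw -3.2715426123688034 len 76.39581314767845
 stud [512.36047169 107.56429289  46.        ] -69.33167630374874
 corners [512.17009047 106.83862736  45.        ] [87, -2, -92, 178] [103, 102, 102, 103]
side ribmid [514.93235254 109.77776512  46.        ] yaw -2.7237917595109695 len 79.23522745366975
 stud [501.2311958 144.6649795  46.       ] 
 corners [511.81444538 109.03419219  45.        ] [86, -4, -92, 179] [103, 100, 97, 102]
disc [[513.06331502 107.51735945  61.        ]]
disc side [[512.07395746 110.77020831  61.        ]]
```

View pics/ov.png

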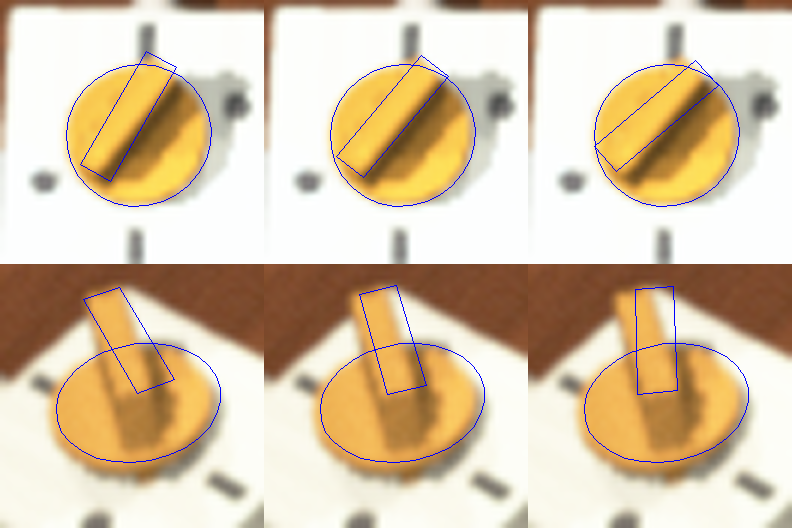

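The blue outlines fit best at −40° in both views: port centre ≈ (512.5, 108.5), port yaw ≈ −3°, wing ≈ −41°. I'll check the full view for obstacles and plan the transit.

```bash
cat >> h.py <<'E'
from scipy.spatial.transform import Rotation as Ro
def plan(goal_p,goal_yaw,n,start=None,dec=2):
    """n rows from the pose now to goal (tool down, yaw in deg)"""
    s=ctrl.read_state(); p=np.array(s["eef_pos"]) if start is None else np.array(start[0],float)
    R=Ro.from_euler("xyz",s["tool_rot"]) if start is None else Ro.from_euler("xyz",[180,0,start[1]],degrees=True)
    G=Ro.from_euler("xyz",[180,0,goal_yaw],degrees=True); rows=[]
    for k in range(n,0,-1):
        dp=R.inv().apply((np.array(goal_p)-p)/k)/50
        dr=np.degrees((R.inv()*G).as_rotvec()/k)/6
        row=np.round(np.r_[dp,dr],dec)+0.; rows.append(row.tolist())
        p=p+R.apply(row[:3]*50); R=R*Ro.from_rotvec(np.radians(row[3:]*6))
    for i in range(0,n,5): print(rows[i:i+5])
    print("end",p.round(2),R.as_euler("xyz",degrees=True).round(2), "max",np.abs(rows).max())
E
python3 - <<'E'
from h import *
plan([512.5,108.5,180],49,20,([238.589,-604.643,231.313],np.degrees(-1.19496)))
E
```

```text
[[-0.56, -0.52, 0.05, 0.0, 0.0, -0.98], [-0.51, -0.57, 0.05, 0.0, 0.0, -0.98], [-0.45, -0.62, 0.05, 0.0, 0.0, -0.98], [-0.38, -0.66, 0.05, 0.0, 0.0, -0.98], [-0.31, -0.7, 0.05, 0.0, 0.0, -0.98]]
[[-0.24, -0.73, 0.05, 0.0, 0.0, -0.98], [-0.16, -0.75, 0.05, 0.0, 0.0, -0.98], [-0.08, -0.76, 0.05, 0.0, 0.0, -0.98], [-0.01, -0.76, 0.05, 0.0, 0.0, -0.98], [0.07, -0.76, 0.05, 0.0, 0.0, -0.98]]
[[0.15, -0.75, 0.05, 0.0, 0.0, -0.98], [0.23, -0.73, 0.05, 0.0, 0.0, -0.98], [0.3, -0.7, 0.05, 0.0, 0.0, -0.98], [0.37, -0.67, 0.05, 0.0, 0.0, -0.98], [0.44, -0.63, 0.05, 0.0, 0.0, -0.98]]
[[0.5, -0.58, 0.06, 0.0, 0.0, -0.98], [0.55, -0.52, 0.05, 0.0, 0.0, -0.97], [0.6, -0.46, 0.06, 0.0, 0.0, -0.98], [0.65, -0.4, 0.05, 0.0, 0.0, -0.97], [0.69, -0.33, 0.06, 0.0, 0.0, -0.98]]
end [512.62 108.38 179.81] [180.     0.    49.01] max 0.98
```

View pics/top0.png

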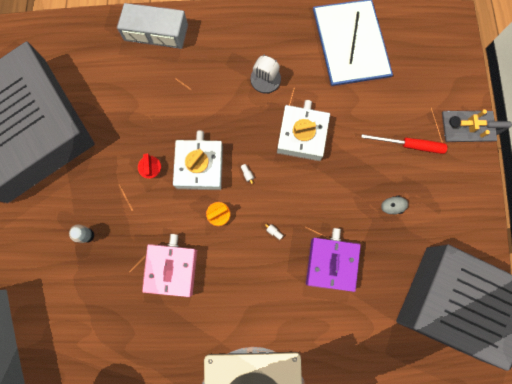

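```bash
python3 - <<'E'
from h import *
for z in(0,150,250): print(z,atz("top",[[445,245],[398,320],[510,290],[500,372],[465,125],[75,170],[90,140]],z).round()[:,:2].tolist())
a=cv2.imread("pics/side0.png"); cv2.imwrite("pics/s_full.png",a)
E
```

```text
0 [[320.0, -442.0], [160.0, -322.0], [210.0, -593.0], [27.0, -557.0], [602.0, -523.0], [515.0, 401.0], [587.0, 368.0]]
150 [[314.0, -378.0], [178.0, -276.0], [221.0, -506.0], [65.0, -475.0], [554.0, -446.0], [481.0, 339.0], [541.0, 311.0]]
250 [[311.0, -335.0], [190.0, -245.0], [228.0, -449.0], [90.0, -421.0], [522.0, -395.0], [457.0, 298.0], [511.0, 274.0]]
```

View pics/s_full.png

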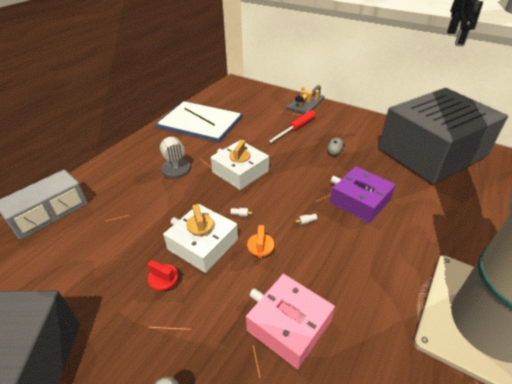

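Speakers flank the path, so I'll go out past the right one via (470,−330).

```bash
python3 - <<'E'
from h import *
plan([470,-330,235],-10,10,([238.589,-604.643,231.313],np.degrees(-1.19496)),1)
plan([512.5,108.5,150],49,10,([470,-330,235],-10),1)
E
```

```text
[[-0.3, -0.6, 0.0, 0.0, 0.0, -1.0], [-0.3, -0.7, 0.0, 0.0, 0.0, -1.0], [-0.2, -0.7, 0.0, 0.0, 0.0, -1.0], [-0.1, -0.7, 0.0, 0.0, 0.0, -1.0], [-0.1, -0.7, 0.0, 0.0, 0.0, -1.0]]
[[0.0, -0.7, 0.0, 0.0, 0.0, -0.9], [0.1, -0.7, 0.0, 0.0, 0.0, -1.0], [0.2, -0.7, 0.0, 0.0, 0.0, -0.9], [0.2, -0.7, 0.0, 0.0, 0.0, -1.0], [0.3, -0.7, -0.1, 0.0, 0.0, -0.9]]
end [ 469.5  -328.8   236.31] [180.     0.   -10.27] max 1.0
[[-0.1, -0.9, 0.2, 0.0, 0.0, -1.0], [0.0, -0.9, 0.2, 0.0, 0.0, -1.0], [0.1, -0.9, 0.2, 0.0, 0.0, -1.0], [0.2, -0.8, 0.2, 0.0, 0.0, -1.0], [0.3, -0.8, 0.1, 0.0, 0.0, -1.0]]
[[0.4, -0.8, 0.2, 0.0, 0.0, -1.0], [0.5, -0.7, 0.1, 0.0, 0.0, -1.0], [0.5, -0.7, 0.2, 0.0, 0.0, -0.9], [0.6, -0.7, 0.1, 0.0, 0.0, -1.0], [0.7, -0.6, 0.2, 0.0, 0.0, -0.9]]
end [510.95 110.31 150.  ] [180.    0.   48.8] max 1.0
```

Call:
apply_moves(
  series=[
    [[-0.3, -0.6, 0, 0, 0, -1], [-0.3, -0.7, 0, 0, 0, -1], [-0.2, -0.7, 0, 0, 0, -1], [-0.1, -0.7, 0, 0, 0, -1], [-0.1, -0.7, 0, 0, 0, -1]],
  ],
  claw=1,
)

```text
clock: 1.02
eef_pos: [354.5, -467.0, 231.4]
tool_rot: [3.141, -0.001, -0.667]
force: [0.4, 0.3, 0.2]
width: 85.3
```

Call:
apply_moves(
  series=[
    [[0, -0.7, 0, 0, 0, -0.9], [0.1, -0.7, 0, 0, 0, -1], [0.2, -0.7, 0, 0, 0, -0.9], [0.2, -0.7, 0, 0, 0, -1], [0.3, -0.7, -0.1, 0, 0, -0.9]],
  ],
)

```text
clock: 1.65
eef_pos: [469.9, -327.4, 236.1]
tool_rot: [-3.141, 0.001, -0.175]
force: [0.3, -1.8, -0.8]
width: 85.5
```

Call:
apply_moves(
  series=[
    [[-0.1, -0.9, 0.2, 0, 0, -1], [0, -0.9, 0.2, 0, 0, -1], [0.1, -0.9, 0.2, 0, 0, -1], [0.2, -0.8, 0.2, 0, 0, -1], [0.3, -0.8, 0.1, 0, 0, -1]],
  ],
)

```text
clock: 2.28
eef_pos: [488.9, -108.7, 191.0]
tool_rot: [3.142, 0.0, 0.349]
force: [-0.1, 0.2, 0.5]
width: 84.9
```

Call:
apply_moves(
  series=[
    [[0.4, -0.8, 0.2, 0, 0, -1], [0.5, -0.7, 0.1, 0, 0, -1], [0.5, -0.7, 0.2, 0, 0, -0.9], [0.6, -0.7, 0.1, 0, 0, -1], [0.7, -0.6, 0.2, 0, 0, -0.9]],
  ],
)

```text
clock: 2.9
eef_pos: [512.6, 113.0, 151.5]
tool_rot: [3.141, -0.001, 0.851]
force: [0.4, -0.1, 0.3]
width: 85.0
```

```bash
python3 - <<'E'
from h import *
plan([512.5,108.5,67],49,5)
E
```

```text
[[-0.01, 0.01, 0.34, 0.0, 0.0, -0.01], [-0.02, 0.01, 0.34, 0.0, 0.0, -0.01], [-0.01, 0.01, 0.34, 0.0, 0.0, -0.01], [-0.02, 0.01, 0.33, 0.0, 0.0, 0.0], [-0.01, 0.02, 0.34, 0.01, -0.01, -0.01]]
end [512.64 108.38  66.98] [-1.7999e+02  2.0000e-02  4.9020e+01] max 0.34
```

Call:
apply_moves(
  series=[
    [[-0.02, 0.01, 0.34, 0, 0, 0], [-0.02, 0.02, 0.34, 0, 0, 0], [-0.01, 0.01, 0.34, 0, 0, 0], [-0.02, 0.01, 0.33, 0, 0, 0], [0, 0.01, 0.33, 0, 0, 0]],
  ],
  claw=0,
)

```text
clock: 3.52
eef_pos: [512.5, 106.7, 66.6]
tool_rot: [3.141, -0.0, 0.847]
force: [0.2, 0.4, 0.3]
width: 42.8
```

```bash
python3 - <<'E'
from h import *
s=ctrl.read_state(); print(s["eef_pos"],s["tool_rot"],s["width"])
im=viewer.get_image("side"); im2=viewer.get_image("top")
a=cv2.resize(im[160:280,150:270],(400,400),interpolation=cv2.INTER_CUBIC);b=cv2.resize(im2[100:220,140:260],(400,400),interpolation=cv2.INTER_CUBIC)
cv2.imwrite("pics/c.png",np.hstack([a,b]))
E
```

```text
[512.47398775 106.71398566  66.56339668] [ 3.14141621e+00 -1.78452169e-04  8.47448071e-01] 42.79227374647547
```

View pics/c.png

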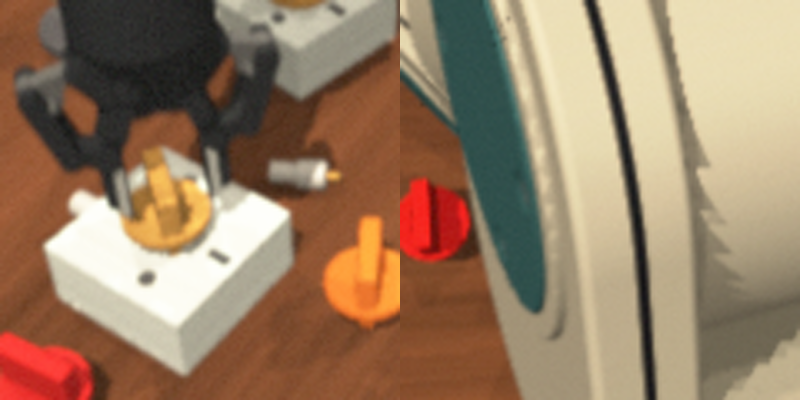

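The side view shows the fingers straddling the wing, about centred (wing 165, fingers 123/213). The arm blocks the top view. Closing now.

Call:
apply_moves(
  series=[
    [[0.02, -0.02, 0, 0, 0, 0], [0, 0, 0, 0, 0, 0], [0, 0, 0, 0, 0, 0], [0, 0, 0, 0, 0, 0], [0, 0, 0, 0, 0, 0]],
  ],
  claw=-1,
)

```text
clock: 4.25
eef_pos: [512.9, 108.6, 68.0]
tool_rot: [3.141, -0.002, 0.847]
force: [-0.0, 1.4, 5.0]
width: 10.9
```

```bash
python3 - <<'E'
from h import *
s=ctrl.read_state(); print(s["eef_pos"],np.degrees(s["tool_rot"]),s["width"],s["force"],s["torque"],s["qpos"])
E
```

```text
[512.93600747 108.63878316  67.9516107 ] [ 1.79965888e+02 -8.78464988e-02  4.85457033e+01] 10.948427714899813 [-0.04773653  1.43635766  5.01472464] [0.3086784  0.06222841 0.05098233] [-0.01020621  0.72684129 -0.38216359  1.99423213  0.52586914  0.51569387
  0.07815087]
```

Call:
apply_moves(
  series=[
    [[0, 0, 0, 0, 0, -1], [0, 0, 0, 0, 0, -1], [0, 0, 0, 0, 0, -1], [0, 0, 0, 0, 0, -1], [0, 0, 0, 0, 0, -0.5]],
  ],
)

```text
clock: 4.88
eef_pos: [511.3, 107.9, 67.5]
tool_rot: [-3.14, 0.001, 1.32]
force: [-2.3, 0.7, 3.9]
width: 10.4
```

Call:
apply_moves(
  series=[
    [[0, 0, 0.01, 0, 0, -0.6], [0, 0, 0.02, 0, 0, -0.6], [0, 0, 0.03, 0, 0, -0.6], [0, 0, 0.04, 0, 0, 0], [0, 0, 0.04, 0, 0, 0]],
  ],
)

```text
clock: 5.5
eef_pos: [512.2, 107.8, 60.0]
tool_rot: [-3.141, 0.0, 1.505]
force: [0.0, -0.1, -2.1]
width: 10.5
```

Call:
apply_moves(
  series=[
    [[0, 0, 0.04, 0, 0, 0], [0, 0, 0.03, 0, 0, 0], [0, 0, 0.02, 0, 0, 0], [0, 0, 0.02, 0, 0, 0], [0, 0, 0, 0, 0, 0]],
  ],
)

```text
clock: 6.12
eef_pos: [512.2, 107.9, 57.0]
tool_rot: [3.14, 0.002, 1.507]
force: [-6.0, -2.3, 20.6]
width: 10.7
```

```bash
python3 - <<'E'
from h import *
s=ctrl.read_state(); print(s["eef_pos"],np.degrees(s["tool_rot"]),s["width"],s["force"],s["torque"])
im=viewer.get_image("side")
cv2.imwrite("pics/d.png",cv2.resize(im[160:280,150:270],(480,480),interpolation=cv2.INTER_CUBIC))
E
```

```text
[512.24647573 107.88976238  56.95009185] [1.79921836e+02 1.10781266e-01 8.63282979e+01] 10.702040989065527 [-5.99079487 -2.30636567 20.55638445] [-0.46225882  1.20024553  0.02805628]
```

View pics/d.png

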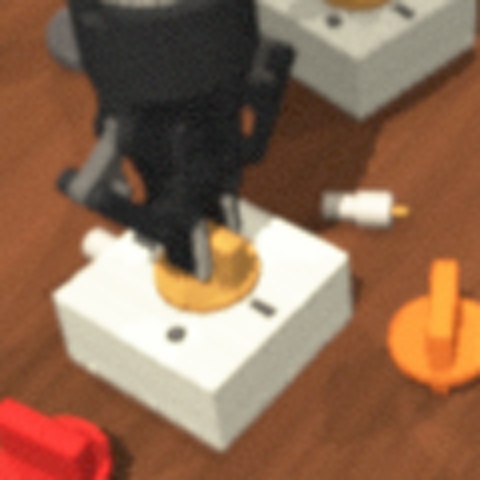

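The cap is seated: its disc is flat on the housing and the 20 N contact is at the bottom. I'll ease the press and screw clockwise.

Call:
apply_moves(
  series=[
    [[0, 0, -0.03, 0, 0, 0.5], [0, 0, 0, 0, 0, 1], [0, 0, 0, 0, 0, 1], [0, 0, 0, 0, 0, 1], [0, 0, 0, 0, 0, 1]],
  ],
)

```text
clock: 6.8
eef_pos: [514.5, 108.0, 57.1]
tool_rot: [3.138, -0.002, 1.031]
force: [2.1, -0.4, 2.4]
width: 10.8
```

Call:
apply_moves(
  series=[
    [[0, 0, 0, 0, 0, 1], [0, 0, 0, 0, 0, 1], [0, 0, 0, 0, 0, 1], [0, 0, 0, 0, 0, 1], [0, 0, 0, 0, 0, 0.8]],
  ],
)

```text
clock: 7.42
eef_pos: [514.7, 108.2, 57.1]
tool_rot: [3.14, -0.004, 0.529]
force: [2.7, -0.1, 2.3]
width: 10.7
```

```bash
python3 - <<'E'
from h import *
s=ctrl.read_state(); print(s["eef_pos"],np.degrees(s["tool_rot"]),s["width"],s["force"],s["torque"])
E
```

```text
[514.72576142 108.23962074  57.10560103] [179.9028166   -0.23558303  30.32687402] 10.651542625884982 [ 2.66783955 -0.11629043  2.26735267] [-0.15636795 -0.55182077  0.090329  ]
```

Yaw is 30.3° and the stop should be near 18°. I'll go on gently and watch the torque.

Call:
apply_moves(
  series=[
    [[0, 0, 0, 0, 0, 0.5], [0, 0, 0, 0, 0, 0.5], [0, 0, 0, 0, 0, 0.4], [0, 0, 0, 0, 0, 0.3], [0, 0, 0, 0, 0, 0]],
  ],
)

```text
clock: 8.05
eef_pos: [514.3, 108.4, 57.1]
tool_rot: [3.141, -0.004, 0.353]
force: [4.8, 0.2, 5.8]
width: 11.1
```

```bash
python3 - <<'E'
from h import *
s=ctrl.read_state(); print(s["eef_pos"],np.degrees(s["tool_rot"]),s["width"],s["force"],s["torque"])
E
```

```text
[514.31877234 108.35377632  57.05062852] [179.96973977  -0.21818509  20.24532581] 11.058626696503499 [4.79304507 0.15251512 5.76650214] [-0.29062048 -0.97232274  0.09085905]
```

Call:
apply_moves(
  series=[
    [[0, 0, 0, 0, 0, 0.3], [0, 0, 0, 0, 0, 0.2], [0, 0, 0, 0, 0, 0.2], [0, 0, 0, 0, 0, 0], [0, 0, 0, 0, 0, 0]],
  ],
)

```text
clock: 8.68
eef_pos: [515.0, 108.4, 57.1]
tool_rot: [3.141, -0.005, 0.281]
force: [6.3, -0.7, 5.5]
width: 10.7
```

```bash
python3 - <<'E'
from h import *
s=ctrl.read_state(); print(s["eef_pos"],np.degrees(s["tool_rot"]),s["width"],s["force"],s["torque"])
E
```

```text
[514.95460495 108.37815377  57.1214828 ] [179.98328115  -0.28912858  16.08180586] 10.699222263538989 [ 6.34072406 -0.71722999  5.48913767] [-0.36156031 -1.29966618  0.23118446]
```

Call:
apply_moves(
  series=[
    [[0, 0, 0, 0, 0, 0.2], [0, 0, 0, 0, 0, 0.2], [0, 0, 0, 0, 0, 0], [0, 0, 0, 0, 0, 0], [0, 0, 0, 0, 0, 0]],
  ],
)

```text
clock: 9.3
eef_pos: [515.0, 108.4, 57.1]
tool_rot: [3.141, -0.005, 0.241]
force: [6.6, -1.1, 4.3]
width: 10.5
```

```bash
python3 - <<'E'
from h import *
s=ctrl.read_state(); print(s["eef_pos"],np.degrees(s["tool_rot"]),s["width"],s["force"],s["torque"])
E
```

```text
[514.99550129 108.38905402  57.09456044] [179.97992246  -0.29611283  13.79023717] 10.508994005800583 [ 6.61384016 -1.09897097  4.25147713] [-0.36664441 -1.26310225  0.66380195]
```

The reaction torque jumped to 0.66 N m, so the cap is at the hard stop. Releasing and lifting.

Call:
apply_moves(
  series=[
    [[0, 0, 0, 0, 0, 0], [0, 0, 0, 0, 0, 0], [0, 0, 0, 0, 0, 0], [0, 0, 0, 0, 0, 0], [0, 0, 0, 0, 0, 0]],
  ],
  claw=0.2,
)

```text
clock: 9.93
eef_pos: [512.2, 108.1, 56.2]
tool_rot: [-3.142, 0.0, 0.24]
force: [0.3, 0.1, 0.3]
width: 51.3
```

Call:
apply_moves(
  series=[
    [[0, 0, -0.3, 0, 0, 0], [0, 0, -0.8, 0, 0, 0], [0, 0, -0.9, 0, 0, 0], [0, 0, -0.9, 0, 0, 0], [0, 0, -0.9, 0, 0, 0]],
  ],
)

```text
clock: 10.55
eef_pos: [512.1, 108.0, 249.0]
tool_rot: [3.142, -0.001, 0.24]
force: [0.3, -1.6, -0.0]
width: 51.2
```

Call:
apply_moves(
  series=[
    [[0, 0.7, 0, 0, 0, 0], [0, 0.9, 0, 0, 0, 0], [0, 0.9, 0, 0, 0, 0], [0, 0.9, 0, 0, 0, 0], [0, 0.9, 0, 0, 0, 0]],
  ],
)

```text
clock: 11.18
eef_pos: [563.5, -102.1, 247.6]
tool_rot: [3.141, -0.001, 0.24]
force: [0.6, 0.6, -0.9]
width: 51.3
```

Call:
apply_moves(
  series=[
    [[0, 0.9, 0, 0, 0, 0], [0, 0.9, 0, 0, 0, 0], [0, 0.9, 0, 0, 0, 0], [0, 0.6, 0, 0, 0, 0], [0, 0, 0, 0, 0, 0]],
  ],
)

```text
clock: 11.8
eef_pos: [601.9, -264.6, 246.8]
tool_rot: [3.14, 0.0, 0.235]
force: [0.5, 0.0, -0.7]
width: 51.3
```

```bash
python3 - <<'E'
from h import *
s=ctrl.read_state(); print(s["eef_pos"],np.degrees(s["tool_rot"]),s["width"],s["force"])
im=viewer.get_image("side"); im2=viewer.get_image("top")
a=cv2.resize(im[150:270,150:270],(400,400),interpolation=cv2.INTER_CUBIC);b=cv2.resize(im2[110:210,150:250],(400,400),interpolation=cv2.INTER_CUBIC)
cv2.imwrite("pics/e.png",np.hstack([a,b]))
E
```

```text
[ 601.89972732 -264.5600929   246.82615701] [1.79908231e+02 1.08652419e-02 1.34517873e+01] 51.34662513401466 [ 0.4892766   0.03183318 -0.72317681]
```

View pics/e.png

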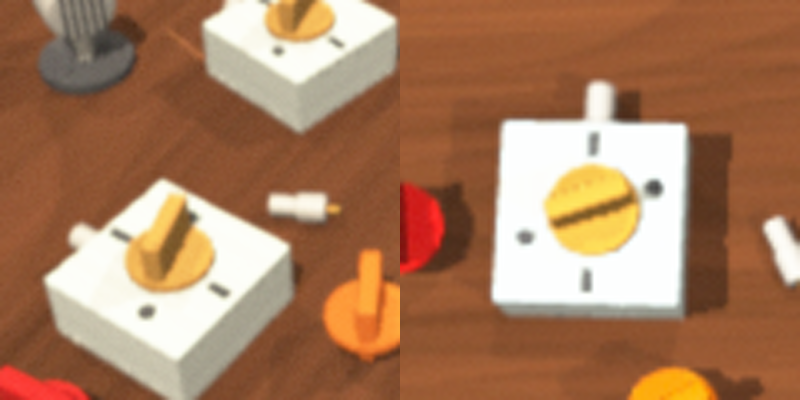

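```bash
python3 - <<'E'
from h import *
out=[]
for n in("top","side"):
    im=viewer.get_image(n)
    for a in(-66,-72,-78):
        p=np.array([512.5,107.5]) if n=="top" else np.array([512,109.5])
        x,y=(proj(n,[[*p,60]])[0]-24).astype(int); v=cv2.resize(im[y:y+48,x:x+48],(264,264),interpolation=cv2.INTER_CUBIC)
        th=np.radians(a); R=np.array([[np.cos(th),-np.sin(th)],[np.sin(th),np.cos(th)]])
        q=np.array([[23,6],[-23,6],[-23,-6],[23,-6]])@R.T+p
        k=np.linspace(0,2*np.pi,30)
        for poly in(np.c_[q,np.full(4,79)],np.c_[q,np.full(4,51)],np.c_[p[0]+26*np.cos(k),p[1]+26*np.sin(k),np.full(30,51)]):
            cv2.polylines(v,[((proj(n,poly)+.5-[x,y])*5.5).astype(int)],True,(255,0,0),1)
        out.append(v)
cv2.imwrite("pics/f.png",np.vstack([np.hstack(out[:3]),np.hstack(out[3:])]))
E
```

```text
(no output)
```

View pics/f.png

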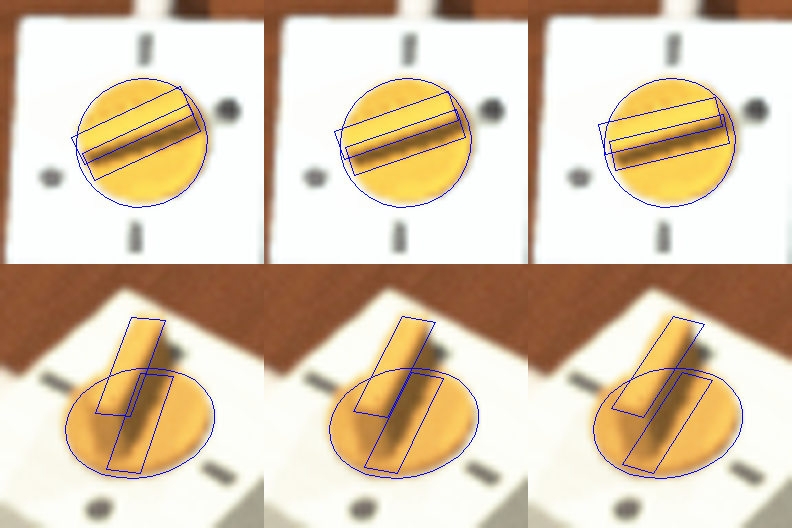

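The −72° outline fits in both views, which puts the cap at 69° from the port, its hard stop. The disc is flat, and the wing lines up with the studs.

```bash
python3 -c "
from cell import ctrl; print(ctrl.finish_job())"
```

```text
the job is handed in; nothing more can be done
None
```

The proud cap is now screwed fully home and the job is handed in, at about 12 s of the 32 s allowed.

- **What I did:** I gripped the wing of the cap on the left port and turned it about 38° anticlockwise, to where it lines up with the ribs. It dropped about 11 mm into place. I then turned it clockwise to the hard stop, where the reaction torque rose to about 0.66 N m, and let go and backed the arm away.
- **Last checks:** In both camera views the disc lies flat on the housing. The wing sits at about −72° with the port at about −3°, so roughly 69° round, at the stop and in line with the studs. At hand-in the arm was well clear, with no contact force.
- **Left alone:** I went nowhere near the other cap or the red and orange look-alikes. I did not measure the other cap again at the end.
- **Small disagreements:** The two cameras differed by 2–3 mm on the port centre. The tool ended about 4° past the cap's final angle, which I put down to slip in the grip at the stop.

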